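Spread a circlip and hold it at a gearmotor shaft's groove

ROBOT

A 6-joint arm with a two-finger parallel gripper is mounted at the origin on the work surface. World frame = base frame: x ahead of the robot, y to its left, z up, the work surface at z = 0. Lengths are in m, angles in rad, forces in N, time in s.
With the tool pointing down it reaches from about 0.4 to 0.925 m from the base axis. Payload 3.4 kg.
Tool frame: the origin (TCP) lies at the very end of the fingers, on their centre line; the grasp point (between the pads) lies behind it (manip.hold_point_z is the z of the grasp point in the tool frame, in m); z points along the fingers, y is the direction in which the jaws open and shut (so a half turn about z gives the same grasp; the last joint's range is limited). The gripper opens to 85 mm and grips with 20 to 120 N. Pads are 22 mm wide; open, the fingers measure 114 mm over their backs; the gripper's body (76 mm by 85 mm) begins 54 mm behind the grasp point. The pads swing forward as they close: fully open they stand 13 mm farther back than shut.
Start: joints at [-1.192, 0.307, 1.506, -0, 1.328, -0.073], TCP at [0.251, -0.517, 0.231] pointing down, gripper open.
Joint ranges: [-3.12, 3.12], [-1.05, 2.28], [0.14, 2.33], [-1.42, 4.57], [0.1, 2.73], [-2.68, 2.68]. Speed limits (rad/s): [2.57, 2.57, 3.14, 3.14, 3.14, 3.14].

INTERFACE

Orientations are given as a unit quaternion [x, y, z, w].
In Python, from plant import readout, optics, manip gives the robot as it stands.
- The arm moves only by the tool apply_moves, never from a script. Its argument "steps" is a list that holds one entry, the list of rows, each a list of 4 numbers: the shift along the tool's x, y, z in m, then the turn about the tool's z in degrees. A call has exactly 8 rows; each row shifts and turns the commanded pose from where the row before left it, along the tool's axes as they then stand; what a row does not reach is not made up. A row lasts 1/10 s, in which the tool goes at most 50 mm and 8.59 degrees, less where a joint would pass 70% of its speed; a pose out of reach is approached as far as the arm can. A call is refused whole if a number of a shift passes 0.05 or a number of a turn 8.59, either way. A call with a gripper value outside its range is refused whole. "gripper" is the finger opening in m, from 0 to 0.0854, set as the call begins (left out, the last holds). The fingers move at their own pace and stop on an object; "grip_force" is the grip in N (left out, the last holds). Time passes only in rows, so rows that do not move let the fingers close, or fill a call up. It gives the time, the measured TCP pose, the force and the opening at its end, in the units of the state.
- readout.read_state(): the state, without advancing time (a new reading comes with each control period).
- optics.read_camera(name): name is "side" or "top" or "wrist"; returns a dict with "pixels" (400x640x3 uint8, red, green, blue), "camera_matrix" (3x3 intrinsics, pixels), "rvec" (rotation vector, rad) and "tvec" (3), from world to camera coordinates, as OpenCV has them. Camera axes: x right, y down, z forward; pixel columns grow to the right and rows downward; lengths in m; the calibration is good to about 2 mm. A picture is of the moment at which its call begins. There is no depth.
- manip.job_done(): hands the job in, once; it reports no verdict.
The state is a dict: "clock": time; "joints": joint angles; "dq": joint speeds; "tau": joint torques, N m; "tool_pos": TCP position; "orientation": TCP orientation; "force": force on the tool from outside, world axes, zero at the start; "wrist_torque": the same for the moment, N m; "gripper_width": finger opening in m.
Only numpy, scipy, OpenCV 4.12 (cv2) and the standard library are available. Lean on these libraries where they do the work, as an engineer would, in place of code of your own. Each camera call takes 0.05 s, during which the arm holds its last target.

TASK

Take the circlip pliers by the orange handles out of their stand, squeeze the handles so that the circlip on the tips is fully spread, and slide it from above over the end of the gearmotor's upright shaft, down to the brass-coloured groove just above the pulley. Finish still holding the pliers upright there, with the handles squeezed and the clip spread around the shaft level with the groove; it may rest lightly on the pulley, but do not press hard. Leave the jar, tape roll and screwdriver where they are.

Things in the scene. Friction and masses are not known exactly. Their poses are not given: they have to be found in the camera images.
- pliers: Loose circlip pliers, 155 mm tall, about 0.2 kg, upright in the stand, tips down. Origin: on their centre line, level with the circlip's underside; z up, y from right to left handle, x from the centre line towards the clip's centre. A dark cross-bar (80 mm along y, 16 along x, 8 thick, its middle 52 mm above the origin) rests on the stand.
- clip (a point): Centre of the circlip's hole at mid thickness: 21 mm along +x and 2 mm above the pliers' origin, axes as the pliers'. The dark grey clip, 4 mm thick, square to z, about 49 mm over all, is hooked on the tips and stays there. Free, its sides are 24 mm apart inside (it cannot pass the shaft); spread, it is a 34 mm hole.
- grip (a point): Midway between the orange handles, 127 mm above the pliers' origin; grip here, fingers closing along the pliers' y. Each handle is 16 mm along x, 9 mm thick, 100 to 155 mm above the origin. Over their outer faces they measure 50 mm here when free (splayed, 56 mm at the top), 35 mm with parallel faces when fully squeezed.
- lever_l (a joint): How far the handles are squeezed: 0 free, 0.10 rad fully squeezed; the other handle follows equally. Squeezing drives the tips APART against a spring (about 6 N at full squeeze) up to a built-in stop, so gripping the handles with 20 N or more spreads the clip fully; letting go closes it.
- stand: Fixed stand, white base 100 by 110 mm; origin on its underside. Two aluminium posts, 76 mm high, 60 mm apart inside, carry the pliers' cross-bar in notches 7 mm deep with 2 to 3 mm play; the pliers lift straight up and out. The pliers' origin is 20 mm above the stand's, with the same yaw.
- gearmotor: Fixed gearmotor, base 110 by 90 mm; origin on its underside, on the axis of the upright shaft. A belt pulley 68 mm in diameter has its flat top face at 66 mm height. The steel shaft above it is 28 mm in diameter and ends at 92 mm in a 3 mm chamfer. A motor 38 mm thick juts out along +x, below 50 mm height.
- groove (a point): Middle of the groove, on the shaft's axis, z up. The groove is brass-coloured, 7 mm wide and 23 mm in diameter, and runs round the shaft from the pulley's top face upwards (so this point is 3.5 mm above that face).
- stub_end (a point): Centre of the shaft's upper end, 22.5 mm above the middle of the groove.
- jar: Bystander: amber jar, 44 mm in diameter, 60 mm tall; origin at the centre of its underside.
- tape: Bystander: yellow tape roll, 60 mm in diameter, 24 mm tall; origin at the centre of its underside.
- screwdriver: Bystander: blue-handled screwdriver lying on the table, beyond the work.
There are look-alikes about, which are no part of the job. What is shaped like the pliers but red is not meant.

How it is judged:
By the outcome, as a careful person would: the job done as asked, in the order asked, and still so for the second after the job is handed in, while the arm keeps its last pose, push and grip.
It also fails if it takes over 42 s, if anything falls off the work surface, if the arm or the gripper's body presses on something with over 40 N, if the wrist force passes 120 N, or if a joint passes its speed limit or range.

## Working session

There is one attempt and no reset: what is moved stays moved. The work goes in short steps, Python scripts to look and compute and a tool call to move; the robot and the scene stay as the last step left them, time stands still between calls to the robot, and variables do not carry over. Pictures are saved under pics/ and viewed, and the job is handed in when it is done.

Besides the shell and the picture viewer there is one more tool, called after "Call:" in YAML: its name, and indented under it one key for each argument. apply_moves: Moves the arm, as the interface text tells. Its arguments: {"type":"object","properties":{"steps":{"type":"array"},"gripper":{"type":"number"},"grip_force":{"type":"number"}},"required":["steps"]}

```bash
mkdir -p pics; ls
python3 - <<'E'
from plant import readout, optics, manip
import cv2,json,numpy as np,pickle
print(readout.read_state()); print(manip.hold_point_z)
d={}
for n in ["side","top","wrist"]:
    c=optics.read_camera(n); d[n]=c
    cv2.imwrite(f"pics/{n}0.png",cv2.cvtColor(c["pixels"],cv2.COLOR_RGB2BGR))
    R=cv2.Rodrigues(c["rvec"])[0]; print(n,-R.T@np.array(c["tvec"]).ravel(), c["camera_matrix"][0][0])
pickle.dump(d,open("cam0.pkl","wb"))
E
```

```text
pics
{'clock': 0.0, 'joints': array([-1.19253588e+00,  3.07579575e-01,  1.50768819e+00, -7.64790716e-06,
        1.32839685e+00, -7.34890326e-02]), 'dq': array([ 0.00015358,  0.00113347,  0.00075766, -0.00147355,  0.00020299,
       -0.00036081]), 'tau': array([-1.58860006e-03, -4.57550383e+01, -2.51919508e+01, -1.08816182e-04,
        1.32941306e-02, -1.34771831e-06]), 'tool_pos': array([ 0.25073039, -0.51667029,  0.2303717 ]), 'orientation': array([ 9.74597845e-01,  2.23959745e-01, -1.60926090e-04, -1.02340902e-03]), 'force': array([-0.13847775, -0.12561178, -0.29269508]), 'wrist_torque': array([0.03703971, 0.00202119, 0.02580994]), 'gripper_width': 0.08577922620131789}
-0.0187
side [ 0.41341228 -0.62693263  0.73841064] 467.8396969968487
top [ 0.4072051  -0.0382143   1.03038243] 497.268528740792
wrist [ 0.32053788 -0.48251876  0.3730561 ] 351.6752084383611
```

View pics/top0.png

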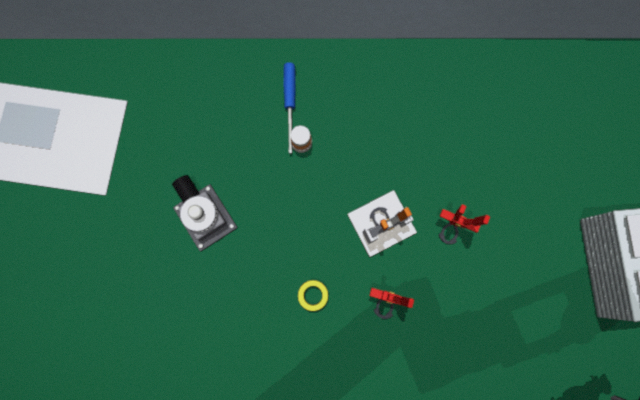

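View pics/side0.png

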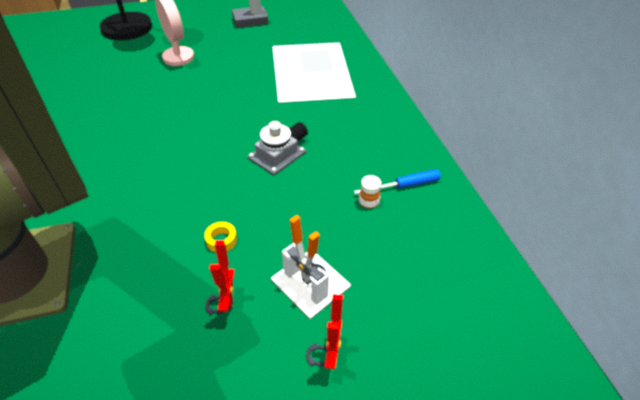

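View pics/wrist0.png

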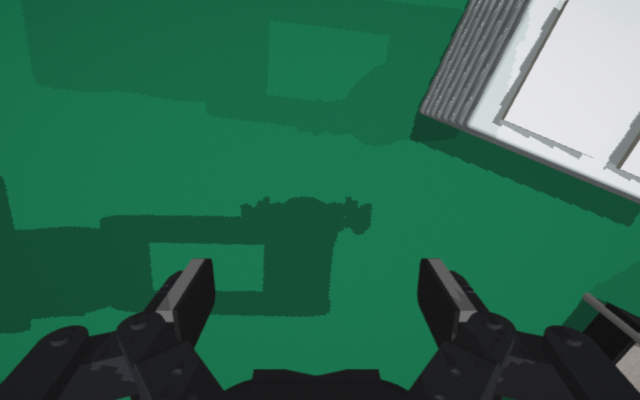

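The top view has three plier-shaped things: orange handles in the white stand at about (388,222), red at (465,220), and red at (392,300). I choose the orange one in the stand. The gearmotor is at (200,214). Next I'll take close crops.

Run:
```python
import cv2,numpy as np
def crop(n,x0,y0,w,h,s,o):
    im=cv2.imread(f"pics/{n}0.png")[y0:y0+h,x0:x0+w]
    cv2.imwrite(o,cv2.resize(im,None,fx=s,fy=s,interpolation=cv2.INTER_CUBIC))
crop("top",340,180,80,80,7,"pics/c1.png")
crop("top",165,165,80,90,6,"pics/c2.png")
crop("side",260,205,100,115,5,"pics/c3.png")
crop("side",240,110,75,65,8,"pics/c4.png")
```

```text
(no output)
```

View pics/c1.png

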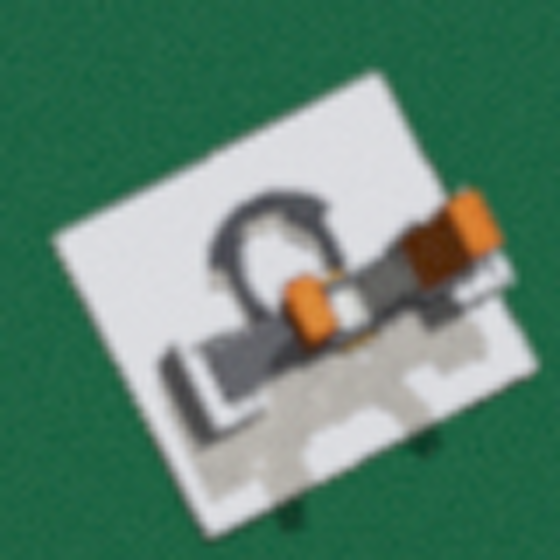

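View pics/c2.png

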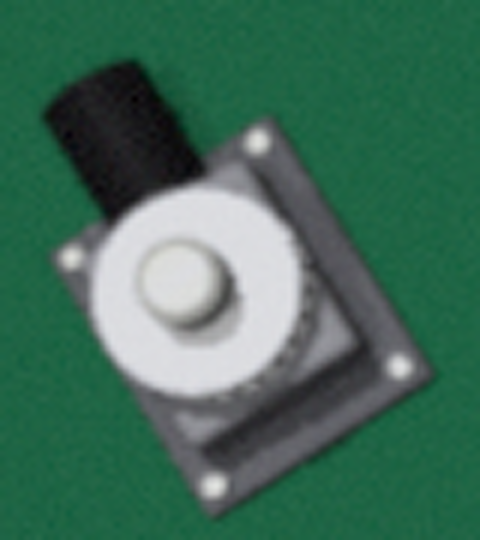

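View pics/c3.png

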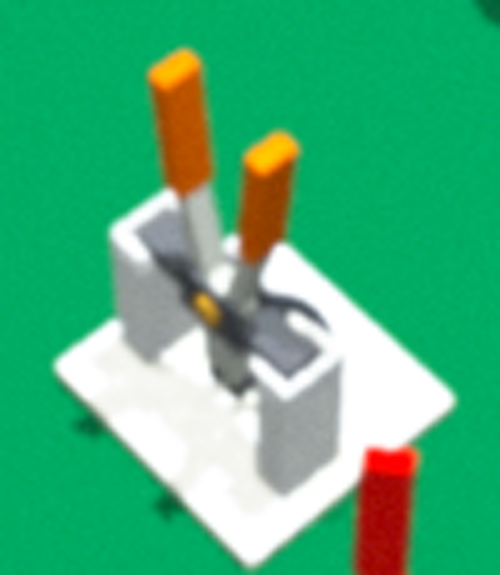

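View pics/c4.png

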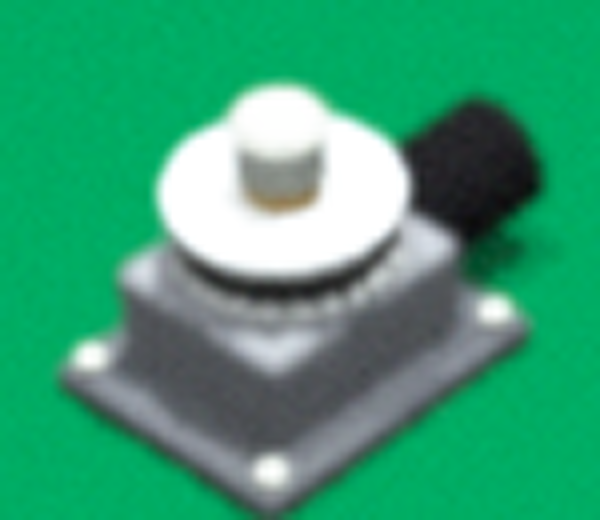

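```bash
cat > h.py <<'E'
import cv2,numpy as np,pickle
from scipy.optimize import least_squares
def proj(c,P):
    return cv2.projectPoints(np.asarray(P,float).reshape(-1,3),np.asarray(c["rvec"],float),np.asarray(c["tvec"],float),np.asarray(c["camera_matrix"],float),None)[0].reshape(-1,2)
def world(p,L):
    x,y,a=p[:3]; c,s=np.cos(a),np.sin(a); L=np.asarray(L,float)
    return np.c_[x+c*L[:,0]-s*L[:,1], y+s*L[:,0]+c*L[:,1], L[:,2]]
def onplane(c,uv,z):
    K=np.array(c["camera_matrix"]);R=cv2.Rodrigues(np.array(c["rvec"],float))[0];t=np.array(c["tvec"],float).ravel()
    C=-R.T@t; d=R.T@np.linalg.inv(K)@np.array([uv[0],uv[1],1.]); return C+d*(z-C[2])/d[2]
E
python3 - <<'E'
from h import *
d=pickle.load(open("cam0.pkl","rb"))
T=lambda p:(p[0]/7+340-.43,p[1]/7+180-.43); S=lambda p:(p[0]/5+260-.4,p[1]/5+205-.4)
# label: fl=+x+y
loc={'LU':(.05,.055),'RU':(.05,-.055),'LD':(-.05,.055),'RD':(-.05,-.055)}
obs_t=[('LU',(52,238)),('RU',(378,70)),('LD',(210,538)),('RD',(538,368))]
obs_s=[('LD',(57,365)),('RU',(455,402)),('RD',(250,565))]
# handle tops
ht={'L':(0,.0235,.175),'R':(0,-.0235,.175)}
def res(p,full=False):
    r=[];
    for cam,f,ob,hs in (('top',T,obs_t,{'L':(305,297),'R':(475,225)}),('side',S,obs_s,{'L':(176,66),'R':(273,150)})):
        L=[loc[k]+(p[3],) for k,_ in ob]+[ht[k] for k in hs]
        uv=np.array([f(q) for _,q in ob]+[f(hs[k]) for k in hs])
        r.append(proj(d[cam],world(p,L))-uv)
    r=np.vstack(r); return r if full else r.ravel()
s=least_squares(res,[.37,-.12,.4,.008],loss='soft_l1'); print("stand",s.x); print(res(s.x,True).round(1))
for k,uv in {'L':(305,297),'R':(475,225)}.items(): print(k,onplane(d['top'],T(uv),.175))
for k,uv in {'L':(176,66),'R':(273,150)}.items(): print(k,onplane(d['side'],S(uv),.175))
T=lambda p:(p[0]/6+165-.42,p[1]/6+165-.42); S=lambda p:(p[0]/8+240-.44,p[1]/8+110-.44)
for q,z in (((181,279),.092),((196,291),.066)): print("motor top",onplane(d['top'],T(q),z))
for q,z in (((278,118),.092),((285,188),.066)): print("motor side",onplane(d['side'],S(q),z))
E
```

```text
stand [ 0.52826953 -0.16056096  0.46951096  0.00803835]
[[ 1.4  0.8]
 [ 1.3  1. ]
 [ 1.5  1.1]
 [ 1.7  0.8]
 [-0.7 -3.6]
 [-1.3 -5.5]
 [-1.7  0.4]
 [-1.  -0.3]
 [-0.9  0.1]
 [ 3.9 -3.7]
 [ 4.2 -3.7]]
L [ 0.51135428 -0.14065275  0.175     ]
R [ 0.52913516 -0.18337489  0.175     ]
L [ 0.50978221 -0.14570139  0.175     ]
R [ 0.53074773 -0.18690828  0.175     ]
motor top [0.54410497 0.20747088 0.092     ]
motor top [0.54392947 0.20924164 0.066     ]
motor side [0.54370318 0.20591287 0.092     ]
motor side [0.54435825 0.20733389 0.066     ]
```

The residuals show the base plate isn't centred on the pliers. I'll fit again with that offset left free.

Run:
```python
from h import *
d=pickle.load(open("cam0.pkl","rb"))
T=lambda p:(p[0]/7+340-.43,p[1]/7+180-.43); S=lambda p:(p[0]/5+260-.4,p[1]/5+205-.4)
loc={'LU':(.05,.055),'RU':(.05,-.055),'LD':(-.05,.055),'RD':(-.05,-.055)}
obs_t=[('LU',(52,238)),('RU',(378,70)),('LD',(210,538)),('RD',(538,368))]
obs_s=[('LD',(57,365)),('RU',(455,402)),('RD',(250,565))]
ht={'L':(0,.0235,.175),'R':(0,-.0235,.175)}
def res(p,full=False):
    r=[]
    for cam,f,ob,hs in (('top',T,obs_t,{'L':(305,297),'R':(475,225)}),('side',S,obs_s,{'L':(176,66),'R':(273,150)})):
        L=[(loc[k][0]+p[4],loc[k][1],p[3]) for k,_ in ob]+[ht[k] for k in hs]
        uv=np.array([f(q) for _,q in ob]+[f(hs[k]) for k in hs])
        r.append(proj(d[cam],world(p,L))-uv)
    r=np.vstack(r); return r if full else r.ravel()
s=least_squares(res,[.52,-.16,.4,.008,.008]); print("stand",s.x.round(4)); print(res(s.x,True).round(1))
from scipy.spatial.transform import Rotation as R
from plant import readout
st=readout.read_state(); M=R.from_quat(st['orientation']).as_matrix(); print(M.round(3))
```

```text
stand [ 0.5203 -0.1636  0.4623  0.0034  0.012 ]
[[ 0.2 -0.5]
 [ 0.2  0.2]
 [-0.1 -0.2]
 [ 0.  -0. ]
 [ 1.2  0.9]
 [ 0.7 -1. ]
 [-0.2  0.2]
 [-0.  -0. ]
 [ 0.  -0. ]
 [-0.4 -1.4]
 [-0.3 -1.1]]
[[ 0.9    0.437 -0.001]
 [ 0.437 -0.9    0.002]
 [ 0.    -0.002 -1.   ]]
```

Call:
apply_moves:
  steps:
    - [[0.02,-0.01,0,-0.6],[0.025,-0.0125,0,0],[0.025,-0.0125,0,0],[0.025,-0.0125,0,0],[0.025,-0.0125,0,0],[0.025,-0.0125,0,0],[0.025,-0.0125,0,0],[0.025,-0.0125,0,0]]
  gripper: 0.0854
  grip_force: 40

```text
clock: 0.95
tool_pos: [0.3826, -0.3421, 0.2311]
orientation: [0.973, 0.229, -0.0, -0.0]
force: [0.6, 0.3, -0.4]
gripper_width: 0.0853
```

Call:
apply_moves:
  steps:
    - [[0.025,-0.0125,0,0],[0.025,-0.0125,0,0],[0.025,-0.0125,0,0],[0.025,-0.0125,0,0],[0.025,-0.0125,0,0],[0.025,-0.0125,0,0],[0.025,-0.0125,0,0],[0.025,-0.0125,0,0]]

```text
clock: 1.75
tool_pos: [0.517, -0.1634, 0.231]
orientation: [0.973, 0.229, -0.0, -0.0]
force: [-0.3, -0.3, 0.0]
gripper_width: 0.0851
```

```bash
cat >> h.py <<'E'
def tostep(dx,dy,M): 
    return M.T@np.array([dx,dy,0])
def snap(n,o):
    from plant import optics
    c=optics.read_camera(n); cv2.imwrite(o,cv2.cvtColor(c["pixels"],cv2.COLOR_RGB2BGR)); pickle.dump(c,open(o[:-4]+".pkl","wb")); return c
E
python3 - <<'E'
from h import *
from plant import readout
from scipy.spatial.transform import Rotation as R
snap("wrist","pics/w1.png")
st=readout.read_state(); M=R.from_quat(st['orientation']).as_matrix()
print(st['clock'],st['tool_pos'],M.round(4),tostep(.5203-st['tool_pos'][0],-.1636-st['tool_pos'][1],M))
E
```

```text
1.8 [ 0.51969833 -0.16025417  0.23107387] [[ 0.8944  0.4473  0.0023]
 [ 0.4473 -0.8944  0.0034]
 [ 0.0036 -0.002  -1.    ]] [-9.58577486e-04  3.26153298e-03 -9.95774427e-06]
```

View pics/w1.png

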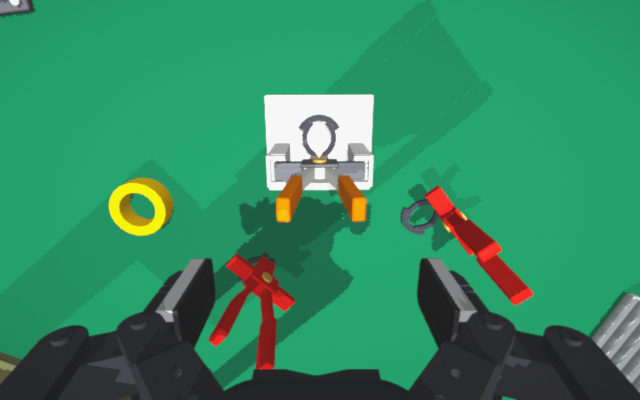

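Run:
```python
from h import *
im=cv2.imread("pics/w1.png")[80:230,250:390]; cv2.imwrite("pics/w1c.png",cv2.resize(im,None,fx=5,fy=5,interpolation=cv2.INTER_CUBIC)[:600])
```

```text
(no output)
```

View pics/w1c.png

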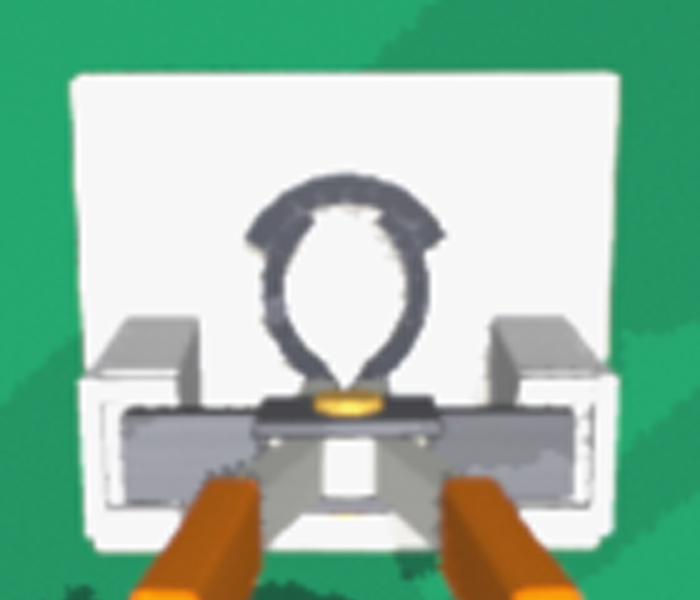

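Run:
```python
from h import *
im=cv2.imread("pics/w1.png")[150:230,260:380]; cv2.imwrite("pics/w1d.png",cv2.resize(im,None,fx=6,fy=6,interpolation=cv2.INTER_CUBIC))
```

```text
(no output)
```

View pics/w1d.png

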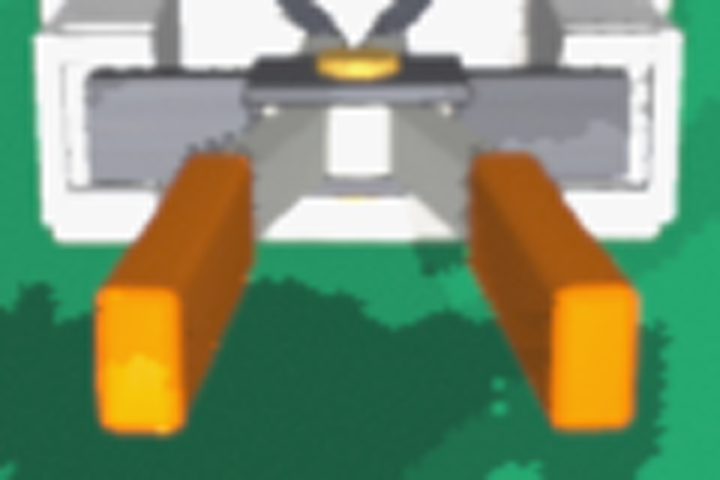

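Run:
```python
from h import *
c=pickle.load(open("pics/w1.pkl","rb"))
T=lambda p:(p[0]/6+260-.42,p[1]/6+150-.42)
a=onplane(c,T((140,360)),.175);b=onplane(c,T((594,359)),.175);print(a,b,np.linalg.norm(a-b),(a+b)/2,np.degrees(np.arctan2(*(-(b-a)[:2])[::1])))
v=a-b; print("pl yaw deg",np.degrees(np.arctan2(-v[0],v[1])))
# bar corners
q=[onplane(c,T(p),.076) for p in ((88,72),(630,72),(630,186),(88,186))]
print(np.mean(q,0),np.linalg.norm(q[0]-q[1]),np.linalg.norm(q[1]-q[2])); v=q[0]-q[1];print(np.degrees(np.arctan2(-v[0],v[1])))
print(proj(c,[[0.51969833,-0.16025417,0.23107387]]))
```

```text
[ 0.51144978 -0.14351132  0.175     ] [ 0.53190198 -0.18418894  0.175     ] 0.04552977955086059 [ 0.52167588 -0.16385013  0.175     ] -26.692672444865313
pl yaw deg 26.692672444865313
[ 0.52064779 -0.1645184   0.076     ] 0.07799479738946966 0.01704177983565656
26.554978848411615
[[313.25511956 253.28534594]]
```

Call:
apply_moves:
  steps:
    - [[-0.0005,0.0039,0.006,0],[0,0,0.012,0],[0,0,0.015,0],[0,0,0.016,0],[0,0,0.016,0],[0,0,0.015,0],[0,0,0.012,0],[0,0,0.01,0]]

```text
clock: 2.6
tool_pos: [0.5168, -0.1688, 0.1277]
orientation: [0.974, 0.228, -0.001, -0.0]
force: [-0.5, 0.5, 0.7]
gripper_width: 0.0853
```

Run:
```python
from h import *
from plant import readout,manip
snap("wrist","pics/w2.png")
st=readout.read_state();print(st['tool_pos'],st['force'],st['gripper_width'],manip.hold_point_z)
```

```text
[ 0.516105   -0.16836242  0.12653604] [ 0.14171534  0.17652774 -0.70832092] 0.08551885448859736 -0.0187
```

View pics/w2.png

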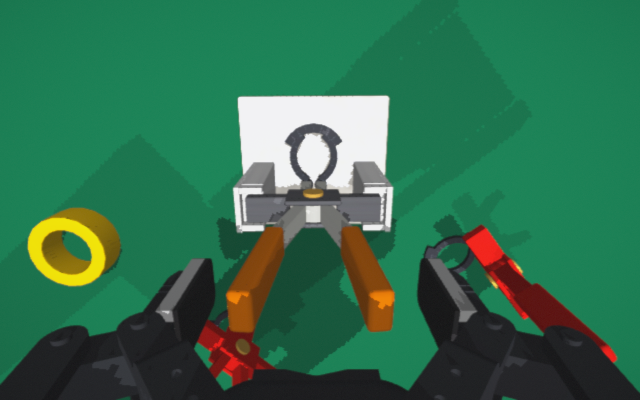

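Run:
```python
from h import *
from plant import readout
from scipy.spatial.transform import Rotation as R
c=pickle.load(open("pics/w2.pkl","rb"))
im=cv2.imread("pics/w2.png")[80:240,210:410]; cv2.imwrite("pics/w2c.png",cv2.resize(im,None,fx=4,fy=3.75,interpolation=cv2.INTER_CUBIC))
im=cv2.imread("pics/w2.png")[215:345,200:420]; cv2.imwrite("pics/w2d.png",cv2.resize(im,None,fx=3.6,fy=3.6,interpolation=cv2.INTER_CUBIC))
st=readout.read_state();M=R.from_quat(st['orientation']).as_matrix();print(st['tool_pos'],M.round(4),st['dq'].round(4))
```

```text
[ 0.516105   -0.16836242  0.12653604] [[ 0.8956  0.4449 -0.0038]
 [ 0.4449 -0.8956  0.0014]
 [-0.0028 -0.003  -1.    ]] [ 0.0062 -0.0126 -0.0166  0.0016  0.0519  0.0017]
```

View pics/w2c.png

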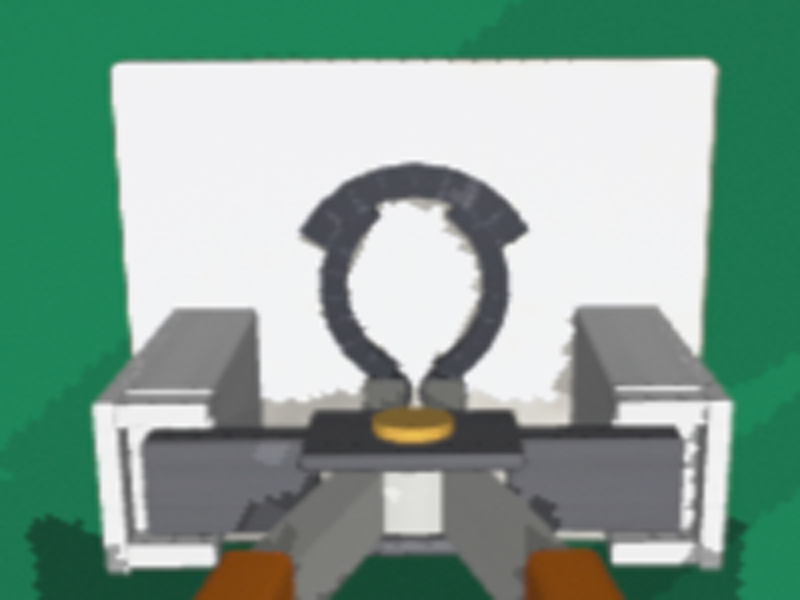

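View pics/w2d.png

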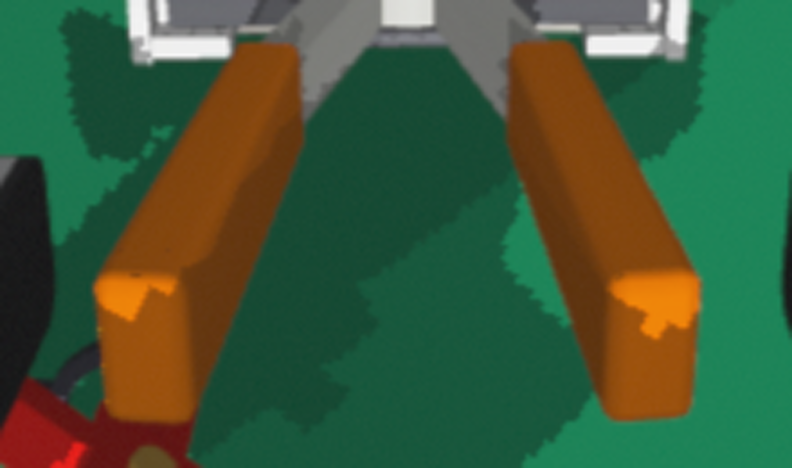

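Run:
```python
from h import *
c=pickle.load(open("pics/w2.pkl","rb"))
T=lambda p:(p[0]/3.6+200-.36,p[1]/3.6+215-.36)
U=lambda p:(p[0]/4+210-.37,p[1]/3.75+80-.37)
M=np.array([[.8956,.4449],[.4449,-.8956]]); t=np.array([.5161,-.1684])
a=onplane(c,T((146,347)),.175);b=onplane(c,T((654,346)),.175);v=a-b
print(np.linalg.norm(v),(a+b)/2,np.degrees(np.arctan2(-v[0],v[1])), M.T@(((a+b)/2)[:2]-t))
q=[onplane(c,U(p),.076) for p in ((146,430),(682,430),(684,535),(144,535))]; v=q[0]-q[1]
m=np.mean(q,0);print(m,np.linalg.norm(v),np.linalg.norm(q[1]-q[2]),np.degrees(np.arctan2(-v[0],v[1])),M.T@(m[:2]-t))
```

```text
0.04497587091396367 [ 0.52298758 -0.16342899  0.175     ] 26.654159983011656 [ 0.00838012 -0.00138775]
[ 0.52133006 -0.16416781  0.076     ] 0.07780132251463848 0.017582399382311632 26.492791956176983 [ 0.00656694 -0.0014635 ]
```

Call:
apply_moves:
  steps:
    - [[0.003,-0.0006,0.001,-0.2],[0.003,-0.0006,0.001,0],[0,0,0,0],[0,0,0,0],[0,0,0,0],[0,0,0,0],[0,0,0,0],[0,0,0,0]]

```text
clock: 3.45
tool_pos: [0.5227, -0.1645, 0.1274]
orientation: [0.973, 0.231, 0.0, 0.0]
force: [0.3, -0.3, -0.6]
gripper_width: 0.0855
```

Call:
apply_moves:
  steps:
    - [[0,0,0,0],[0,0,0,0],[0,0,0,0],[0,0,0,0],[0,0,0,0],[0,0,0,0],[0,0,0,0],[0,0,0,0]]
  gripper: 0.02
  grip_force: 40

```text
clock: 4.25
tool_pos: [0.5229, -0.164, 0.1285]
orientation: [0.973, 0.231, 0.0, -0.0]
force: [-1.2, 2.6, 9.5]
gripper_width: 0.0316
```

Run:
```python
from h import *
from plant import readout
snap("wrist","pics/w3.png")
st=readout.read_state();print(st['clock'],st['tool_pos'],st['force'],st['wrist_torque'],st['gripper_width'])
```

```text
4.3 [ 0.52286566 -0.16400544  0.12845665] [-1.80889399  2.81520722  8.22038213] [ 0.49448479  0.36881    -0.02434888] 0.03153833576121677
```

View pics/w3.png

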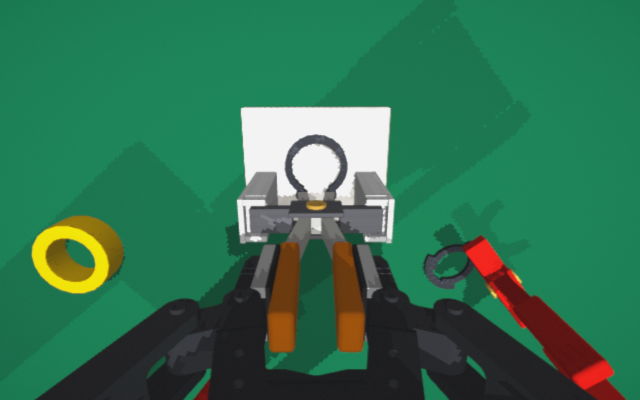

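The handles are squeezed and the clip at (316,166) is now round and open. Lifting straight up.

Call:
apply_moves:
  steps:
    - [[0,0,-0.003,0],[0,0,-0.006,0],[0,0,-0.009,0],[0,0,-0.012,0],[0,0,-0.015,0],[0,0,-0.015,0],[0,0,-0.015,0],[0,0,-0.015,0]]

```text
clock: 5.1
tool_pos: [0.5229, -0.1646, 0.2188]
orientation: [0.973, 0.231, 0.0, 0.0]
force: [0.2, 0.4, -1.9]
gripper_width: 0.0316
```

Call:
apply_moves:
  steps:
    - [[0,0,-0.015,0],[0,0,-0.012,0],[0,0,-0.006,0],[0,0,0,0],[0,0,0,0],[0,0,0,0],[0,0,0,0],[0,0,0,0]]

```text
clock: 5.9
tool_pos: [0.5225, -0.1644, 0.2497]
orientation: [0.973, 0.231, -0.0, -0.0]
force: [0.3, 0.0, -1.6]
gripper_width: 0.0319
```

Run:
```python
from h import *
from plant import readout
from scipy.spatial.transform import Rotation as R
for n in ("wrist","side","top"): snap(n,f"pics/{n}4.png")
st=readout.read_state();print(st['clock'],st['tool_pos'],st['force'],st['wrist_torque'],st['gripper_width']);print(R.from_quat(st['orientation']).as_matrix().round(4))
a=cv2.imread("pics/side4.png")[130:330,200:400]; b=cv2.imread("pics/top4.png")[150:270,330:450]
cv2.imwrite("pics/st4.png",np.hstack([cv2.resize(a,(400,400)),cv2.resize(b,(400,400),interpolation=cv2.INTER_CUBIC)]))
```

```text
6.05 [ 0.52268495 -0.16445578  0.25005719] [-0.67882168  0.21218773 -1.41692226] [ 0.01355746 -0.02976052 -0.02435835] 0.031671314402820144
[[ 8.935e-01  4.491e-01 -5.000e-04]
 [ 4.491e-01 -8.935e-01  2.000e-04]
 [-4.000e-04 -4.000e-04 -1.000e+00]]
```

View pics/wrist4.png

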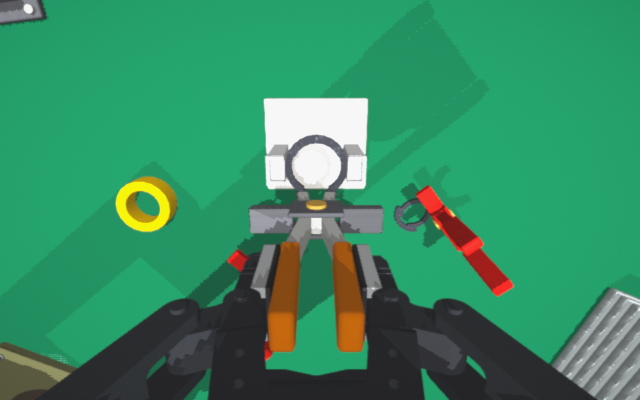

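View pics/st4.png

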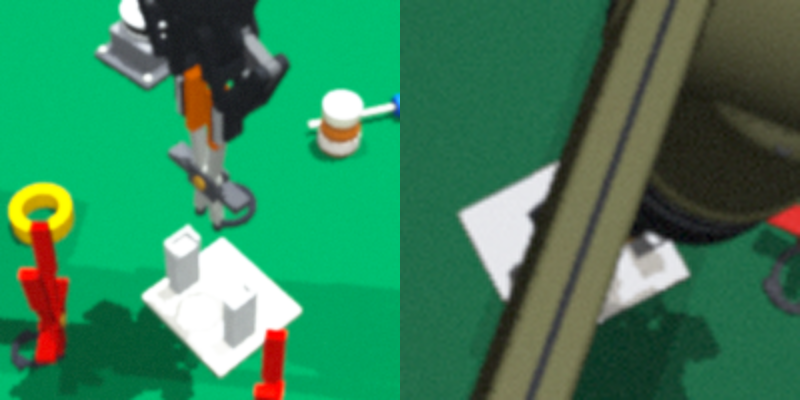

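Call:
apply_moves:
  steps:
    - [[0.0046,-0.0089,0,0],[0.0092,-0.0178,0,0],[0.0115,-0.0223,0,0],[0.0115,-0.0223,0,0],[0.0115,-0.0223,0,0],[0.0115,-0.0223,0,0],[0.0115,-0.0223,0,0],[0.0115,-0.0223,0,0]]

```text
clock: 6.85
tool_pos: [0.5243, 0.0179, 0.2504]
orientation: [0.973, 0.231, 0.0, -0.0]
force: [0.3, -0.3, -2.0]
gripper_width: 0.0317
```

Call:
apply_moves:
  steps:
    - [[0.0115,-0.0223,0,0],[0.0115,-0.0223,0,0],[0.0115,-0.0223,0,0],[0.0115,-0.0223,0,0],[0.0115,-0.0223,0,0],[0.0115,-0.0223,0,0],[0.0092,-0.0178,0,0],[0.0046,-0.0089,0,0]]

```text
clock: 7.65
tool_pos: [0.5261, 0.199, 0.2503]
orientation: [0.973, 0.232, 0.0, -0.0]
force: [-0.4, -0.1, -1.7]
gripper_width: 0.0314
```

Call:
apply_moves:
  steps:
    - [[0,0,0,0],[0,0,0,0],[0,0,0,0],[0,0,0,0],[0,0,0,0],[0,0,0,0],[0,0,0,0],[0,0,0,0]]

```text
clock: 8.45
tool_pos: [0.5266, 0.1965, 0.2503]
orientation: [0.973, 0.231, -0.0, 0.0]
force: [-0.1, -1.4, -1.8]
gripper_width: 0.0314
```

Run:
```python
from h import *
from plant import readout
from scipy.spatial.transform import Rotation as R
for n in ("wrist","side"): snap(n,f"pics/{n}5.png")
st=readout.read_state();print(st['clock'],st['tool_pos'],st['force'],st['gripper_width']);print(R.from_quat(st['orientation']).as_matrix().round(4))
a=cv2.imread("pics/side5.png")[40:190,200:350]; b=cv2.imread("pics/wrist5.png")[80:240,240:400]
cv2.imwrite("pics/s5c.png",cv2.resize(a,(600,600),interpolation=cv2.INTER_CUBIC))
cv2.imwrite("pics/w5c.png",cv2.resize(b,(600,600),interpolation=cv2.INTER_CUBIC))
```

```text
8.55 [0.52659449 0.19667798 0.25030885] [ 0.23832998 -0.12637499 -2.58544245] 0.03177184816454359
[[ 0.8935  0.4491  0.    ]
 [ 0.4491 -0.8935  0.    ]
 [ 0.     -0.     -1.    ]]
```

View pics/wrist5.png

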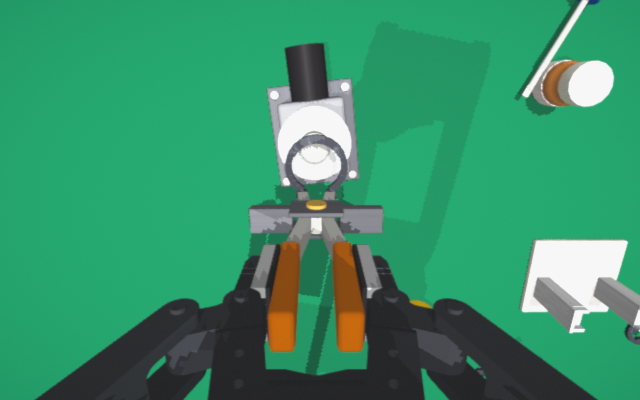

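View pics/w5c.png

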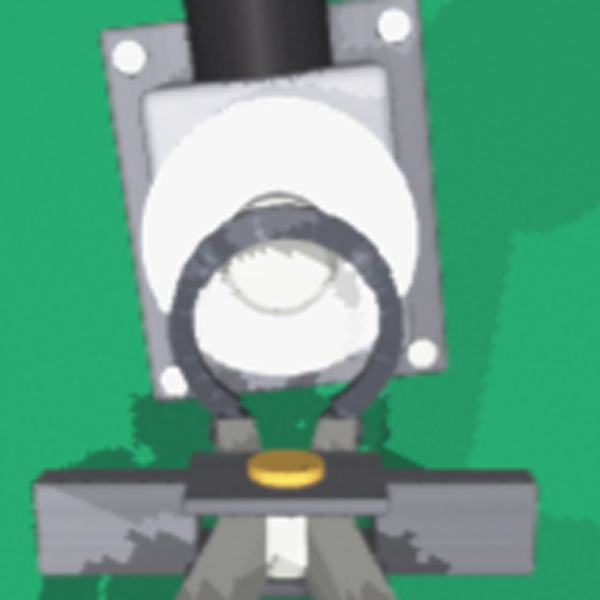

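View pics/s5c.png

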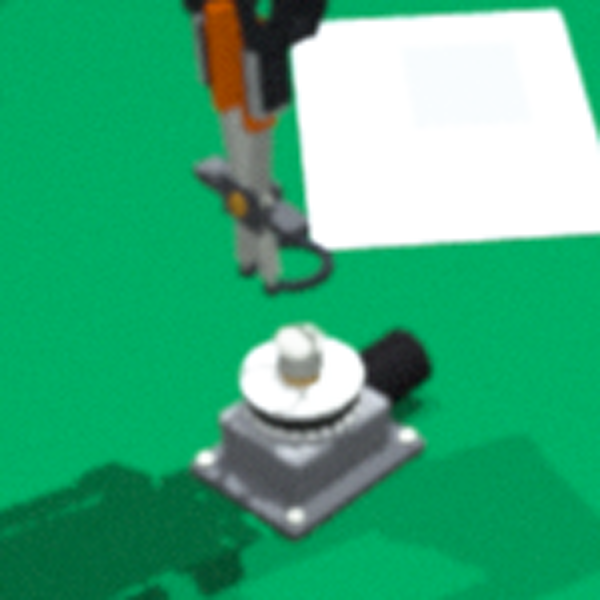

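```bash
cat >> h.py <<'E'
def fitcircle(c,z,ext,R0=None,x0=(.54,.2)):
    """ext: dict l,r,t,b pixel extents; fits centre (and radius)"""
    th=np.linspace(0,2*np.pi,361)
    def f(p):
        r=R0 if R0 else p[2]
        q=proj(c,np.c_[p[0]+r*np.cos(th),p[1]+r*np.sin(th),np.full(361,z)])
        v=dict(l=q[:,0].min(),r=q[:,0].max(),t=q[:,1].min(),b=q[:,1].max())
        return [v[k]-ext[k] for k in ext]
    s=least_squares(f,list(x0)+([] if R0 else [.02])); return s.x,np.array(s.fun).round(2)
E
python3 - <<'E'
from h import *
c=pickle.load(open("pics/wrist5.pkl","rb"))
X=lambda v:v/3.75+240-.37
Y=lambda v:v/3.75+80-.37
print("clip",fitcircle(c,.1435,dict(l=X(170),r=X(403),t=Y(205))))
print("clip inner",fitcircle(c,.1455,dict(l=X(192),r=X(379),t=Y(237))))
print("pulley",fitcircle(c,.066,dict(l=X(142),r=X(418),t=Y(95))),fitcircle(c,.066,dict(l=X(142),r=X(418),t=Y(95)),.034))
print("shaft",fitcircle(c,.089,dict(l=X(222),r=X(338),t=Y(193),b=Y(314))),)
M=np.array([[.8935,.4491],[.4491,-.8935]])
print("pred clip",np.array([.5266,.1967])+M@[.0201,-.0009])
R=cv2.Rodrigues(np.array(c["rvec"]))[0];print(R.round(3), proj(c,[[.5266,.1967,.25]]))
E
```

```text
clip (array([0.54364181, 0.20548035, 0.02254957]), array([ 0., -0., -0.]))
clip inner (array([0.54252292, 0.20513399, 0.01799022]), array([ 0.,  0., -0.]))
pulley (array([0.54602764, 0.20842733, 0.03431596]), array([ 0., -0., -0.])) (array([0.54632529, 0.20857688]), array([ 0.33, -0.33, -0.02]))
shaft (array([0.54591847, 0.20827254, 0.01380884]), array([-0.39,  0.39,  0.39, -0.4 ]))
pred clip [0.54415516 0.20653106]
[[ 0.45  -0.893  0.   ]
 [-0.85  -0.428  0.305]
 [-0.273 -0.137 -0.952]] [[316.58036186 260.37465152]]
```

Call:
apply_moves:
  steps:
    - [[0.002,-0.001,0.003,0],[0,0,0.008,0],[0,0,0.01,0],[0,0,0.008,0],[0,0,0.006,0],[0,0,0.003,0],[0,0,0,0],[0,0,0,0]]

```text
clock: 9.35
tool_pos: [0.5281, 0.1985, 0.2125]
orientation: [0.973, 0.231, 0.0, -0.0]
force: [-0.2, 0.1, -1.8]
gripper_width: 0.0316
```

Call:
apply_moves:
  steps:
    - [[0,0,0,0],[0,0,0,0],[0,0,0,0],[0,0,0,0],[0,0,0,0],[0,0,0,0],[0,0,0,0],[0,0,0,0]]

```text
clock: 10.15
tool_pos: [0.5279, 0.1985, 0.2123]
orientation: [0.973, 0.231, -0.0, 0.0]
force: [0.3, 0.1, -2.1]
gripper_width: 0.0315
```

Run:
```python
from h import *
from plant import readout
for n in ("wrist","side","top"): snap(n,f"pics/{n}6.png")
st=readout.read_state();print(st['clock'],st['tool_pos'],st['force'],st['gripper_width'])
a=cv2.imread("pics/side6.png")[80:180,230:330]; b=cv2.imread("pics/wrist6.png")[100:220,260:380];t=cv2.imread("pics/top6.png")[160:260,150:250]
cv2.imwrite("pics/s6c.png",cv2.resize(a,(600,600),interpolation=cv2.INTER_CUBIC))
cv2.imwrite("pics/w6c.png",cv2.resize(b,(600,600),interpolation=cv2.INTER_CUBIC))
cv2.imwrite("pics/t6c.png",cv2.resize(t,(400,400),interpolation=cv2.INTER_CUBIC))
```

```text
10.3 [0.52791545 0.19849702 0.2122811 ] [ 0.59912492  0.35344508 -2.2414111 ] 0.03175694220544558
```

View pics/w6c.png

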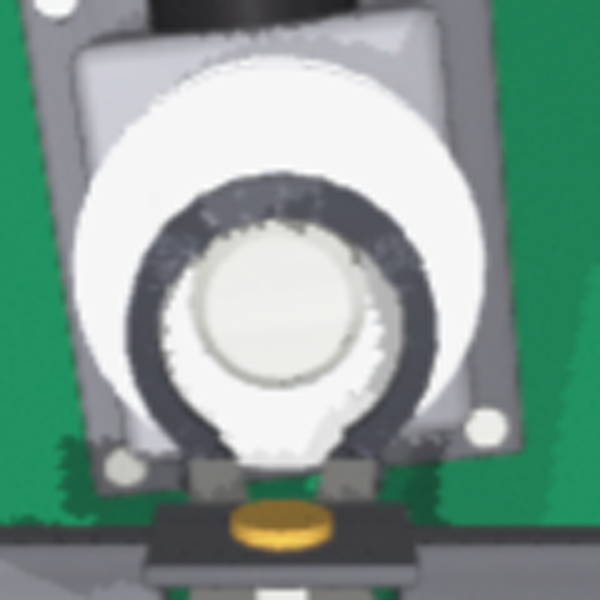

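View pics/s6c.png

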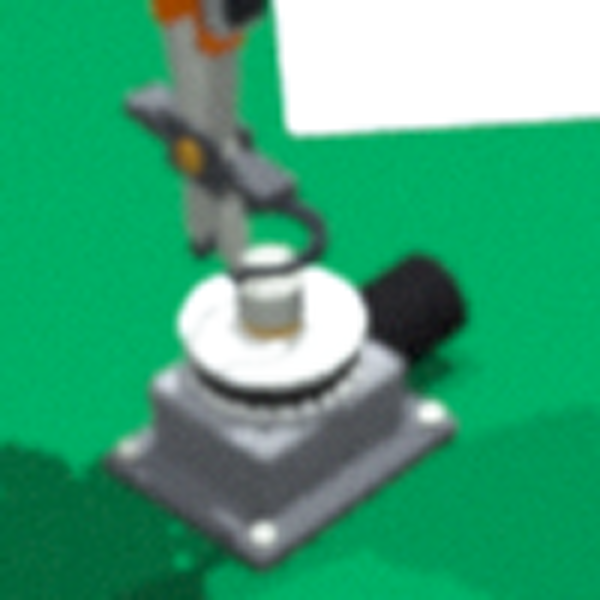

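View pics/t6c.png

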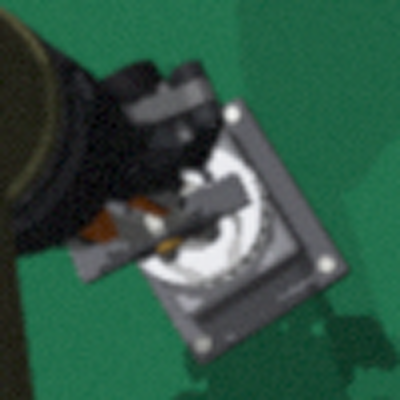

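Run:
```python
from h import *
c=pickle.load(open("pics/wrist6.pkl","rb"))
X=lambda v:v/5+260-.4
Y=lambda v:v/5+100-.4
M=np.array([[.8935,.4491],[.4491,-.8935]])
a=fitcircle(c,.1055,dict(l=X(125),r=X(438),t=Y(172)));b=fitcircle(c,.1065,dict(l=X(160),r=X(404)),.017)
p=fitcircle(c,.066,dict(l=X(73),r=X(487),t=Y(54),b=Y(472)));s=fitcircle(c,.089,dict(l=X(190),r=X(362),b=Y(388)))
for n,q in zip("abps",(a,b,p,s)): print(n,q)
print(M.T@(s[0][:2]-a[0][:2]),M.T@(p[0][:2]-a[0][:2]))
c=pickle.load(open("pics/side6.pkl","rb"))
X=lambda v:v/6+230-.42
Y=lambda v:v/6+80-.42
# side: clip outer right extreme 328, bottom 280
print("side clip",fitcircle(c,.1055,dict(r=X(328),b=Y(278)),.0223))
print("side pulley",fitcircle(c,.066,dict(l=X(178),r=X(369),b=Y(390)),.034))
```

```text
a (array([0.54492964, 0.20752026, 0.0227147 ]), array([-0., -0., -0.]))
b (array([0.57211072, 0.22114509]), array([-0.,  0.]))
p (array([0.54547907, 0.2080605 , 0.03481479]), array([-0.46,  0.46,  0.45, -0.48]))
s (array([0.54450346, 0.2082477 , 0.01325468]), array([ 0., -0., -0.]))
[-5.40968604e-05 -8.41370937e-04] [ 0.00073354 -0.00023596]
side clip (array([0.54397308, 0.20495748]), array([0., 0.]))
side pulley (array([0.54301452, 0.20083802]), array([ 0.85, -0.86,  0.06]))
```

Call:
apply_moves:
  steps:
    - [[0.0003,-0.0006,0,0],[0,0,0.002,0],[0,0,0.003,0],[0,0,0.003,0],[0,0,0.003,0],[0,0,0.003,0],[0,0,0.002,0],[0,0,0,0]]

```text
clock: 11.1
tool_pos: [0.5276, 0.1991, 0.1958]
orientation: [0.973, 0.231, -0.0, 0.0]
force: [0.1, 0.3, -1.5]
gripper_width: 0.0317
```

Run:
```python
from h import *
from plant import readout
for n in ("wrist","side"): snap(n,f"pics/{n}7.png")
st=readout.read_state();print(st['clock'],st['tool_pos'],st['force'],st['wrist_torque'],st['gripper_width'])
a=cv2.imread("pics/side7.png")[80:180,230:330]; b=cv2.imread("pics/wrist7.png")[120:220,265:365]
cv2.imwrite("pics/s7c.png",np.hstack([cv2.resize(a,(390,390),interpolation=cv2.INTER_CUBIC),cv2.resize(b,(400,390),interpolation=cv2.INTER_CUBIC)]))
```

```text
11.2 [0.52796821 0.19917092 0.19626107] [-0.14040939 -0.21455554 -2.21807821] [-0.00362322 -0.08453366 -0.03074444] 0.03174904779893318
```

View pics/s7c.png

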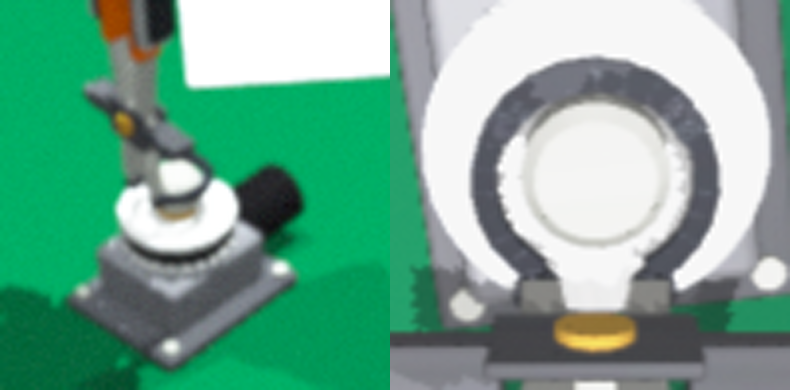

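Call:
apply_moves:
  steps:
    - [[0,0,0.002,0],[0,0,0.003,0],[0,0,0.003,0],[0,0,0.003,0],[0,0,0.003,0],[0,0,0.002,0],[0,0,0.001,0],[0,0,0,0]]

```text
clock: 12.0
tool_pos: [0.5278, 0.1991, 0.1791]
orientation: [0.973, 0.231, -0.0, 0.0]
force: [0.1, 1.0, -2.5]
gripper_width: 0.0319
```

Run:
```python
from h import *
from plant import readout
for n in ("wrist","side"): snap(n,f"pics/{n}8.png")
st=readout.read_state();print(st['clock'],st['tool_pos'],st['force'],st['wrist_torque'],st['gripper_width'])
a=cv2.imread("pics/side8.png")[95:155,250:310]; b=cv2.imread("pics/wrist8.png")[120:220,265:365]
cv2.imwrite("pics/s8c.png",np.hstack([cv2.resize(a,(390,390),interpolation=cv2.INTER_CUBIC),cv2.resize(b,(400,390),interpolation=cv2.INTER_CUBIC)]))
```

```text
12.1 [0.52801398 0.1991898  0.17937021] [ 0.25746423  0.01096035 -2.22744896] [ 0.03478387  0.02501407 -0.05131341] 0.032135366891272894
```

View pics/s8c.png

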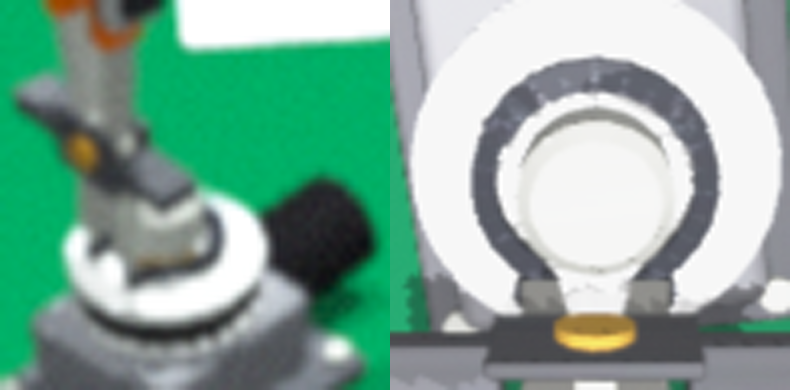

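Call:
apply_moves:
  steps:
    - [[0,0,0.001,0],[0,0,0.001,0],[0,0,0.001,0],[0,0,0.0005,0],[0,0,0,0],[0,0,0,0],[0,0,0,0],[0,0,0,0]]

```text
clock: 12.9
tool_pos: [0.5279, 0.1992, 0.1758]
orientation: [0.973, 0.231, 0.0, -0.0]
force: [0.3, 0.1, -2.5]
gripper_width: 0.0318
```

Run:
```python
from h import *
from plant import readout
for n in ("wrist","side"): snap(n,f"pics/{n}9.png")
st=readout.read_state();print(st['clock'],st['tool_pos'],st['force'],st['wrist_torque'],st['gripper_width'])
a=cv2.imread("pics/side9.png")[95:155,250:310]; b=cv2.imread("pics/wrist9.png")[120:220,265:365]
cv2.imwrite("pics/s9c.png",np.hstack([cv2.resize(a,(390,390),interpolation=cv2.INTER_CUBIC),cv2.resize(b,(400,390),interpolation=cv2.INTER_CUBIC)]))
```

```text
13.0 [0.52795791 0.19915375 0.17584945] [-0.35790842  0.04990312 -1.599456  ] [ 0.0141407  -0.03017721  0.00623956] 0.031116442156133774
```

View pics/s9c.png

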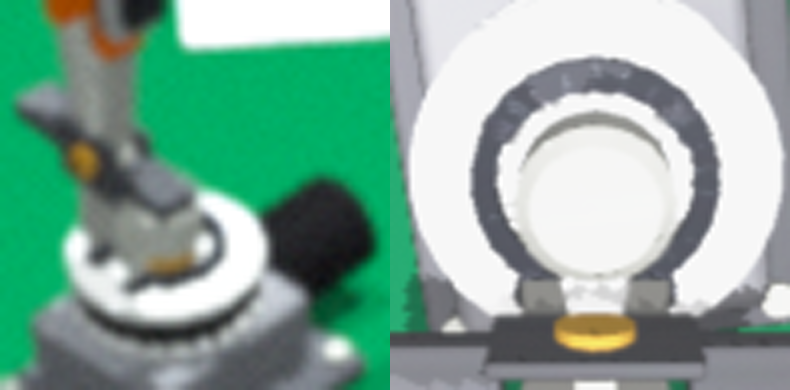

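No contact yet, and the computed height puts the clip's mid thickness about at the groove's middle. I'll check that with a gentle probe for the pulley face, expected about 1.3 mm lower.

Call:
apply_moves:
  steps:
    - [[0,0,0.0005,0],[0,0,0.0005,0],[0,0,0,0],[0,0,0,0],[0,0,0,0],[0,0,0,0],[0,0,0,0],[0,0,0,0]]

```text
clock: 13.8
tool_pos: [0.5279, 0.1992, 0.1748]
orientation: [0.973, 0.231, 0.0, -0.0]
force: [0.2, 0.0, -1.5]
gripper_width: 0.0321
```

Call:
apply_moves:
  steps:
    - [[0,0,0.0005,0],[0,0,0.0005,0],[0,0,0,0],[0,0,0,0],[0,0,0,0],[0,0,0,0],[0,0,0,0],[0,0,0,0]]

```text
clock: 14.6
tool_pos: [0.5279, 0.1991, 0.1746]
orientation: [0.973, 0.231, 0.0, 0.0]
force: [-2.6, -1.1, 5.2]
gripper_width: 0.0316
```

Contact came at TCP z of about 0.1747, as predicted. I'll back off about 1.3 mm to sit mid-groove.

Call:
apply_moves:
  steps:
    - [[0,0,-0.0005,0],[0,0,-0.0005,0],[0,0,-0.0005,0],[0,0,-0.0003,0],[0,0,0,0],[0,0,0,0],[0,0,0,0],[0,0,0,0]]

```text
clock: 15.4
tool_pos: [0.5279, 0.1991, 0.1755]
orientation: [0.973, 0.231, -0.0, 0.0]
force: [0.1, 1.1, -2.0]
gripper_width: 0.0319
```

Run:
```python
from h import *
from plant import readout
for n in ("wrist","side"): snap(n,f"pics/{n}10.png")
st=readout.read_state();print(st['clock'],st['tool_pos'],st['force'],st['wrist_torque'],st['gripper_width'])
a=cv2.imread("pics/side10.png")[20:180,200:360]; b=cv2.imread("pics/wrist10.png")[120:220,265:365]
cv2.imwrite("pics/s10c.png",np.hstack([cv2.resize(a,(390,390),interpolation=cv2.INTER_CUBIC),cv2.resize(b,(400,390),interpolation=cv2.INTER_CUBIC)]))
```

```text
15.5 [0.52792585 0.19915187 0.17559015] [-0.02648028 -0.58582637 -2.32324565] [0.0006196  0.05804036 0.04398225] 0.03190900457121695
```

View pics/s10c.png

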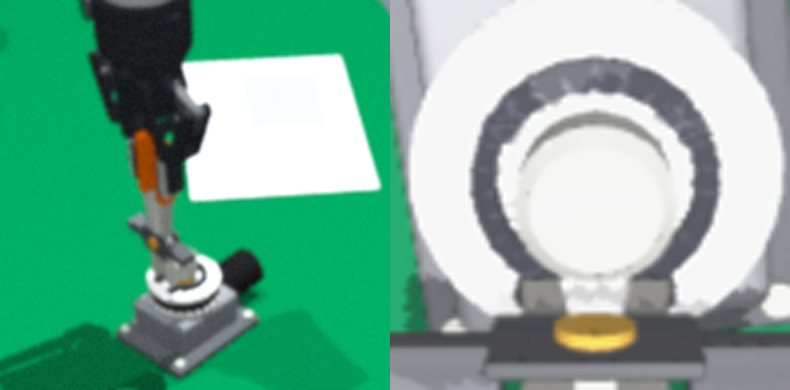

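View pics/wrist10.png

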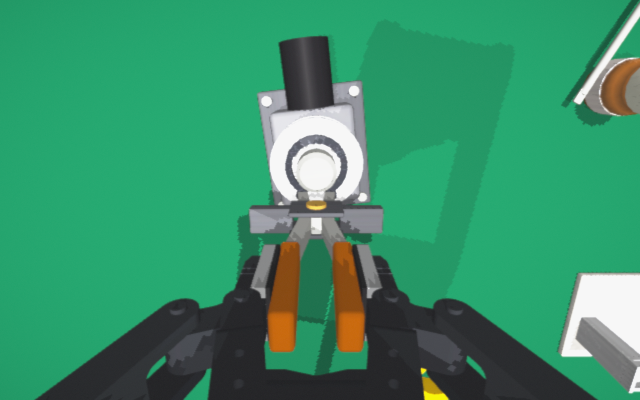

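```bash
python3 -c "
from plant import manip,readout
print(manip.job_done()); print(readout.read_state()['clock'])"
```

```text
the job is handed in; nothing more can be done
None
the job is handed in; nothing more can be done
```

The job is handed in: the arm is still holding the orange circlip pliers upright, handles squeezed at 40 N, with the clip spread around the shaft at the groove. I handed in at about 15.5 s of the 42 s allowed.

**What I did:** I gripped the handles in the stand and squeezed until the clip opened. I then lifted the pliers straight out, carried them to the gearmotor and lowered the clip over the shaft. I touched the pulley face lightly to confirm the height, with a net upward reading of about 5 N, and backed off about 1 mm.

**What the last checks showed:**
- **Height:** The pulley touch came where I had calculated it. That puts the middle of the clip's thickness at about 69 mm, against 69.5 mm for the groove, and the clip is not pressing on the pulley. The only force left is about 2 N, the pliers' own weight.
- **Centring:** In the wrist picture the clip surrounds the shaft, centred sideways, with a visible gap on the sides and far edge.
- **Bystanders:** The path kept clear of the jar, tape roll and screwdriver. I took no separate final picture to confirm each one's position.

**What disagreed:**
- The gripper opening reads about 32 mm, but the squeezed handles should measure 35 mm. I put this down to the pads giving slightly.
- The clip's hole measured about 36 mm in the picture, against 34 mm stated. I took both as consistent with it being fully spread.
- The side camera put the pulley several millimetres from where the other cameras did, so I relied on the wrist camera for alignment.

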